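Find the high side of a wax-sheet press roller

TASK

The crank roller from our hand wax-sheet press is running out: its barrel sits off-centre, and we need to know which side is high so it can be put right. Bring the indicator down so that its plunger rests on the barrel with about half of its travel taken up (never run it to the end of its travel), then turn the roller in the V-blocks by its crank handle, through the lowest reading and on until the highest reading of the whole turn is under the plunger, and let go, leaving the roller at rest there in both Vs with the indicator still on it. Keep the roller down in its Vs all the time without forcing it into them, and leave the candles, tin and spare parts where they are.

Things in the scene. Friction and masses are not known exactly. Their poses are not given: they have to be found in the camera images.
- vblocks: Two steel V-blocks of a runout gauge on a dark granite plate (400 x 300 mm, top 30 mm above the bench; placed anew each time). Origin: on the axis of a spindle lying in the Vs, midway between the blocks, 105 mm above the bench. y: along the spindle; z: up; x: towards the column. Blocks: 22 mm along y, centred at y = -55 and 55 mm, 60 mm wide, tops 2 mm above the spindle axis; 90 degree grooves.
- roller: Loose crank roller, about 0.9 kg, lying in the Vs. Origin on its spindle axis, mid barrel; y along it to the plain end; z towards the crank handle. 20 mm steel journals lie in the Vs; the wax-coloured barrel between, 32 mm across, 80 mm long, is 2.5 mm off the axis in an unknown direction that no axis or mark shows (5 mm total runout). It turns against friction only and stays as left.
- handle_mid (a point): Centre of the crank handle: a wooden grip 14 mm across, 34 mm long along y, free to revolve on its own pin, 28 mm from the spindle axis, at y = -103 mm of the roller's frame (which can slide a few mm along y in the Vs), outside the blocks; nothing stands over it anywhere on its circle. Starts straight above the spindle axis. Its own axes revolve with the grip. Turning takes a few N.
- finger_post (a point): Centre (half-way up) of the upright black post on the indicator head, to slide the head by: 18 mm across, 36 mm tall, at x = 45, y = 75 mm of the V-block frame, standing on a 12 mm lug. The head slides straight up and down on its column and stays by friction where left. Pushing it down takes about 3 N (plus the plunger's spring), lifting it about 11 N. Head travel 80 mm.
- tip (a point): Lower end of the indicator plunger, a 6.4 mm ball, straight above the V-block origin (x = y = 0); starts about 15 to 50 mm above the barrel. The plunger slides up into the head on a spring: 0.9 N at first touch, 3.4 N at its hard stop after 14 mm. Resting on the barrel it is 13.4 mm above the spindle axis at the lowest reading and 18.4 mm at the highest.
- plunger: The sprung plunger, a steel rod 5.6 mm in diameter below the head. Origin at its lower end (as tip), axes as the V-blocks'.
- dial (a joint): Angle of the red needle on the white dial, rad. 0: plunger free, needle along +x of the V-block frame; grows clockwise seen from above by 0.449 per mm that the plunger is pushed in; one full turn (6.283) at the end of travel. It grows both when the head is lowered and when a higher side of the barrel comes under the plunger.
- dial_face (a point): Centre of the white dial face (looks up), top of a round steel case 57 mm across, 18 mm thick, on the indicator head above the barrel; 8 mm above the level of the finger post's centre.
- column_top (a point): Top of the fixed steel column, 22 mm across, on which the head slides: at x = 85, y = 0 mm of the V-block frame, 194 mm above the spindle axis.
- collar_c (a point): Loose brass collar, 42 mm across, 16 mm tall, on the granite plate; its centre. Not part of the job: to be left alone.
- wick_pin_c (a point): Loose steel wick pin standing on its 40 mm foot, 52 mm tall, on the granite plate; its centre. Not part of the job: to be left alone.
- jar_pink_c (a point): Pink jar candle with metal lid, 74 mm across, 76 mm tall, on the bench; its centre. Not part of the job: to be left alone.
- jar_sage_c (a point): Sage-green jar candle, the same size; its centre. Not part of the job: to be left alone.
- jar_lilac_c (a point): Lilac jar candle, the same size; its centre. Not part of the job: to be left alone.
- pillar_c (a point): Cream pillar candle, 60 mm across, 95 mm tall, on the bench; its centre. Not part of the job: to be left alone.
- tin_c (a point): Round brass candle tin, 66 mm across, 40 mm tall, on the granite plate; its centre. Not part of the job: to be left alone.
Not all that is in view belongs to the job. There is more than one size of the roller; the job needs the largest.

How it is judged:
By the outcome, as a careful person would: the job done as asked, in the order asked, and still so for the second after the job is handed in, with the robot touching nothing.
It also fails if it takes over 64 s, if anything falls off the work surface, if the arm or the gripper's body presses on something with over 40 N, if the wrist force passes 120 N, or if a joint passes its speed limit or range.

ROBOT

A 6-joint arm with a two-finger parallel gripper is mounted at the origin on the work surface. World frame = base frame: x ahead of the robot, y to its left, z up, the work surface at z = 0. Lengths are in m, angles in degrees, forces in N, time in s.
With the tool pointing down it reaches from about 0.35 to 0.875 m from the base axis. Payload 4.2 kg.
Tool frame: the origin (TCP) lies on the centre line of the jaws, within the pads' length; the fingertips stand 19 mm ahead of it and the grasp point (between the pads) is the TCP; x points along the fingers, y is the direction in which the jaws open and shut, and the axes are right-handed (so a half turn about x gives the same grasp; the last joint's range is limited). The gripper opens to 87 mm and grips with 3 to 60 N. Pads are 19 mm wide; open, the fingers measure 117 mm over their backs; the gripper's body (75 mm by 190 mm) begins 51 mm behind the grasp point.
Start: joints at [-58.064, 22.042, 0.453, 0, -68.411, -14.817], TCP at [0.184, -0.597, 0.242] pointing down, gripper open.
Joint ranges: [-179.83, 179.83], [-69.29, 118.12], [-61.27, 80.66], [-181.25, 117.63], [-171.15, -9.14], [-177.46, 177.46]. Speed limits (degrees/s): [159.86, 159.86, 180, 180, 180, 180].

INTERFACE

Orientations are given as a 3x3 rotation matrix whose columns are the frame's x, y, z axes.
In Python, from station import r, viewer, job, spotter gives the robot as it stands.
- The arm moves only by the tool play_rows, never from a script. Its argument "commands" is a list of rows, each an object of numbers: "fingers": the gripper command: -1 is fully open, 1 is shut, values between are in proportion; "tx", "ty", "tz": the shift along the tool's x, y, z normalised to -1 to 1, where 1 is 750 mm; "ax", "ay", "az": the turn, a rotation vector about the tool's x, y, z normalised to -1 to 1, where 1 is pi rad. In form: [{"fingers": .., "tx": .., "ty": .., "tz": .., "ax": .., "ay": .., "az": ..}, ...]. A call has 1 to 5 rows; each row is the pose to reach, as a shift and turn from the pose commanded when the call began, along the tool's axes at that moment, turning the shorter way round; what a row does not reach only later rows make up. A row lasts 1/12 s, in which the tool goes at most 41.7 mm and 7.16 degrees, less where a joint would pass 70% of its speed; a pose out of reach is approached as far as the arm can. A call with a number of a shift or a turn outside -1 to 1 is refused whole. A call with a gripper value outside its range is refused whole. The fingers move at their own pace and stop on an object; the grip force is fixed at half the most. Time passes only in rows, so rows that repeat a pose let the fingers close. It gives the time, the measured TCP pose, the force and the opening at its end, in the units of the state.
- r.sense(): the state, without advancing time (a new reading comes with each control period).
- viewer.capture(name): name is "scene" or "top" or "wrist"; returns a dict with "image" (480x640x3 uint8, red, green, blue), "fx", "fy", "cx", "cy" (pixels), "R" (3x3) and "t" (3): a world point X has camera coordinates R X + t; the wrist camera has in their place "mount" (4x4, takes a point from camera to tool coordinates, whose origin is the TCP and whose axes are the tool frame's). Camera axes: x right, y down, z forward; pixel columns grow to the right and rows downward; lengths in m; the calibration is good to about 2 mm. A picture is of the moment at which its call begins: read the wrist's pose just before it. There is no depth.
- job.finish_job(): hands the job in, once; it reports no verdict.
Trained networks look in a picture, given as the dict that the camera call returned (one of the last four; its "shot" number tells which), for a name from the list of things; names that differ only in an ending like _2 or _b are one class to them, and where a whole thing is asked for, a point or a joint stands for the part that bears it (a point fixed in the world has none). Each returns a list of dicts, best first, with "score" (0 to 1); they miss things now and then, are a little off and sometimes report something else, mostly with a low value. They report only what shows in the picture. A call takes as long as a camera call. They do not tell look-alikes from the thing itself.
- spotter.find_in(name, picture): "uv" ([column, row] in pixels, amid what is visible of it).
- spotter.silhouettes(name, picture): "region" (480x640 bool, what is visible of it) and "uv" ([column, row] in pixels, amid what is visible of it).
The state is a dict: "time_s": time; "joints": joint angles; "joint_velocities": joint speeds; "effort": joint torques, N m; "tcp_pos": TCP position; "ee_rot": TCP orientation; "wrist_force": force on the tool from outside, world axes, zero at the start; "moment": the same for the moment, N m; "gripper_width": opening from 0.0 (shut) to 1.0 (fully open).
Only numpy, scipy, OpenCV 4.12 (cv2) and the standard library are available. Lean on these libraries where they do the work, as an engineer would, in place of code of your own. Each camera call takes 0.05 s, during which the arm holds its last target. There are 200 camera calls.

## Working session

There is one attempt and no reset: what is moved stays moved. The work goes in short steps, Python scripts to look and compute and a tool call to move; the robot and the scene stay as the last step left them, time stands still between calls to the robot, and variables do not carry over. Pictures are saved under pics/ and viewed, about 8 in all and at most 12, crops included, and the job is handed in when it is done.

Besides the shell and the picture viewer there is one more tool, called after "Request:" as name([rows], argument=value, ...), one row to a line, values as JSON. play_rows: Moves the arm, as the interface text tells. Its arguments: {"type":"object","properties":{"commands":{"type":"array"}},"required":["commands"]}

```bash
ls; mkdir -p pics
cat > h.py <<'E'
from station import r, viewer, job, spotter
import numpy as np, cv2
def save(p,n): cv2.imwrite('pics/'+n,p['image'][:,:,::-1])
def proj(p,X):
    c=p['R']@np.asarray(X)+p['t']; return np.array([p['fx']*c[0]/c[2]+p['cx'],p['fy']*c[1]/c[2]+p['cy']])
def ray(p,uv):
    d=np.array([(uv[0]-p['cx'])/p['fx'],(uv[1]-p['cy'])/p['fy'],1]); R=np.array(p['R']); return -R.T@np.array(p['t']),R.T@d
def atz(p,uv,z):
    o,d=ray(p,uv); return o+d*(z-o[2])/d[2]
def tri(obs):
    A=np.zeros((3,3));b=np.zeros(3)
    for p,uv in obs:
        o,d=ray(p,uv);d=d/np.linalg.norm(d);M=np.eye(3)-np.outer(d,d);A+=M;b+=M@o
    return np.linalg.solve(A,b)
def wristcal(p,s):
    T=np.eye(4);T[:3,:3]=s['ee_rot'];T[:3,3]=s['tcp_pos'];W=np.linalg.inv(T@np.array(p['mount']));p['R']=W[:3,:3];p['t']=W[:3,3];return p
E
python3 - <<'E'
from h import *
np.set_printoptions(precision=4,suppress=True)
s=r.sense();print(s)
P={n:viewer.capture(n) for n in('scene','top')}
for n,p in P.items():
    save(p,n+'0.png')
    for k in 'vblocks roller handle_mid finger_post plunger dial dial_face column_top collar_c wick_pin_c jar_pink_c jar_sage_c jar_lilac_c pillar_c tin_c'.split():
        print(n,k,[(np.round(d['uv'],1).tolist(),round(d['score'],2)) for d in spotter.find_in(k,p)[:4]])
cv2.imwrite('pics/both.png',np.hstack([cv2.resize(P[n]['image'],(400,300)) for n in P])[:,:,::-1])
E
```

```text
pics
{'time_s': 0.0, 'joints': array([-58.063 ,  22.0919,   0.3777,  -0.0307, -68.4126, -14.8156]), 'joint_velocities': array([ 0.0233, -0.0072,  0.0137,  0.0464, -0.0264, -0.0126]), 'effort': array([  0.0001, -39.067 ,  18.7406,   4.2199,   0.0108,  -0.0002]), 'tcp_pos': array([ 0.1838, -0.5967,  0.2404]), 'ee_rot': array([[-0.0007, -0.2942,  0.9557],
       [ 0.0021,  0.9557,  0.2942],
       [-1.    ,  0.0023, -0.0001]]), 'wrist_force': array([-0.1622,  0.2497,  0.6441]), 'moment': array([ 0.0356, -0.0027, -0.0201]), 'gripper_width': 0.9987445150510608}
scene vblocks [([296.7, 292.9], 0.88)]
scene roller [([157.0, 266.1], 0.91), ([301.2, 275.2], 0.81), ([393.2, 227.6], 0.79)]
scene handle_mid [([271.6, 277.2], 0.66)]
scene finger_post [([327.1, 238.9], 0.93)]
scene plunger []
scene dial []
scene dial_face [([325.4, 239.7], 0.65)]
scene column_top [([319.9, 306.6], 0.61), ([452.0, 226.3], 0.44)]
scene collar_c []
scene wick_pin_c [([270.3, 353.6], 0.8)]
scene jar_pink_c [([478.0, 252.4], 0.87)]
scene jar_sage_c [([449.6, 227.0], 0.89)]
scene jar_lilac_c [([144.9, 312.8], 0.97)]
scene pillar_c [([163.1, 360.2], 0.96), ([327.9, 238.4], 0.25)]
scene tin_c [([237.3, 285.6], 0.7), ([165.6, 356.1], 0.35)]
top vblocks [([348.0, 258.5], 0.98)]
top roller [([189.1, 335.7], 0.82), ([461.1, 366.9], 0.65), ([338.6, 255.0], 0.6)]
top handle_mid [([374.0, 244.5], 0.54), ([186.1, 368.3], 0.53)]
top finger_post [([329.7, 225.7], 0.67)]
top plunger []
top dial []
top dial_face [([328.0, 229.3], 0.82)]
top column_top [([327.8, 262.5], 0.73)]
top collar_c []
top wick_pin_c [([149.3, 240.3], 0.71), ([384.7, 210.9], 0.68)]
top jar_pink_c [([146.0, 240.7], 0.75), ([393.0, 292.7], 0.21)]
top jar_sage_c [([140.9, 291.6], 0.81), ([335.7, 254.5], 0.55)]
top jar_lilac_c [([478.0, 293.0], 0.62)]
top pillar_c [([468.5, 240.3], 0.58)]
top tin_c [([391.3, 295.8], 0.76)]
```

View pics/scene0.png

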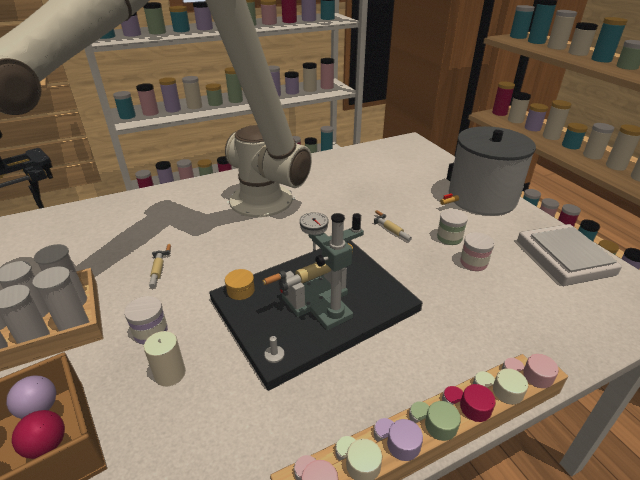

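View pics/top0.png

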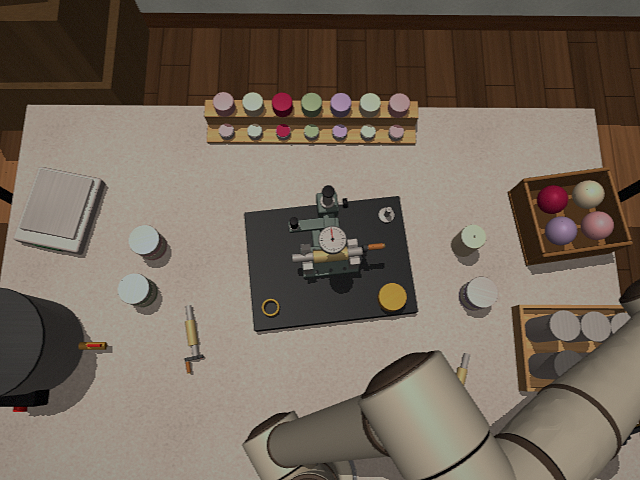

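The scene view shows the gauge mid-picture: dial at (313,221), post at (357,222), column at (338,218) and crank handle at (273,279). The top view has the dial at (332,240), post at about (294,224), column at (328,190), and handle at (376,246). World +x is up and +y is left, so the gauge is almost aligned with the base frame.

Run:
```python
from h import *
np.set_printoptions(precision=4,suppress=True)
P={n:viewer.capture(n) for n in('scene','top')}
for n,p in P.items(): print(n,p['fx'],'cam',-np.array(p['R']).T@p['t'])
a=cv2.resize(P['scene']['image'][200:330,240:400],(400,325),interpolation=cv2.INTER_CUBIC)
b=cv2.resize(P['top']['image'][170:300,240:400],(400,325),interpolation=cv2.INTER_CUBIC)
cv2.imwrite('pics/crop1.png',np.hstack([a,b])[:,:,::-1])
sc,tp=P['scene'],P['top']
print('column',atz(tp,(328,190),.299),atz(sc,(338,218),.299),tri([(tp,(328,190)),(sc,(338,218))]))
print('post',tri([(tp,(294,224)),(sc,(357,222))]))
print('dial',tri([(tp,(332,240)),(sc,(313.5,221))]))
print('handle',tri([(tp,(376,246)),(sc,(273,279))]),atz(tp,(376,246),.133))
for uv in [(245,212),(400,197),(416,313),(256,330)]: print('corner',atz(tp,uv,.03))
for n,p in P.items():
    for k in ['roller','handle_mid','dial_face','column_top','finger_post']:
        for d in spotter.silhouettes(k,p)[:2]:
            ys,xs=np.nonzero(d['region']);print(n,k,d['score'],d['uv'],xs.min(),xs.max(),ys.min(),ys.max())
```

```text
scene 444.71277798572584 cam [ 1.1955 -0.3591  0.7475]
top 489.16035361697936 cam [ 0.2561 -0.0076  1.2162]
column [ 0.5942 -0.036   0.299 ] [ 0.6006 -0.0388  0.299 ] [ 0.5956 -0.0361  0.2952]
post [0.5435 0.0347 0.2335]
dial [ 0.5076 -0.0457  0.2379]
handle [ 0.5221 -0.1486  0.1312] [ 0.5209 -0.1504  0.133 ]
corner [0.633  0.1662 0.03  ]
corner [ 0.6755 -0.2286  0.03  ]
corner [ 0.3797 -0.2569  0.03  ]
corner [0.3372 0.1288 0.03  ]
scene roller 0.71 [389.3, 227.3] 374 411 210 241
scene roller 0.63 [156.0, 263.4] 150 170 245 287
scene handle_mid 0.55 [270.9, 280.3] 266 279 274 282
scene dial_face 0.59 [328.6, 236.3] 300 363 213 270
scene dial_face 0.32 [478.6, 250.6] 460 494 232 270
scene column_top 0.66 [318.8, 304.2] 209 422 212 389
scene column_top 0.16 [328.4, 237.7] 300 362 213 270
scene finger_post 0.95 [327.0, 237.8] 300 362 213 270
top roller 0.85 [335.0, 254.6] 292 383 244 263
top roller 0.74 [462.1, 368.0] 457 469 353 383
top handle_mid 0.4 [187.4, 364.8] 186 190 362 371
top dial_face 0.78 [329.0, 229.2] 288 347 192 254
top dial_face 0.6 [310.1, 262.5] 302 359 240 273
top column_top 0.65 [327.1, 260.0] 244 418 185 330
top finger_post 0.66 [328.8, 224.4] 289 347 193 254
```

View pics/crop1.png

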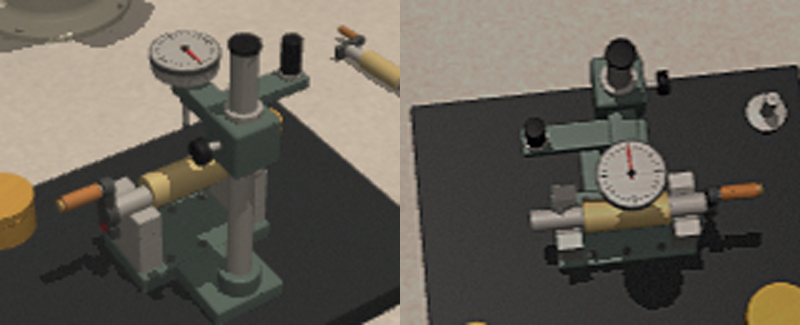

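Request:
play_rows([
  {"fingers": 1,"tx": -0.0667,"ty": 0.1515,"tz": 0.1652,"ax": -0.11,"ay": 0,"az": 0},
  {"fingers": 1,"tx": -0.0667,"ty": 0.1515,"tz": 0.1652,"ax": -0.11,"ay": 0,"az": 0},
  {"fingers": 1,"tx": -0.0667,"ty": 0.1515,"tz": 0.1652,"ax": -0.11,"ay": 0,"az": 0},
  {"fingers": 1,"tx": -0.0667,"ty": 0.1515,"tz": 0.1652,"ax": -0.11,"ay": 0,"az": 0},
  {"fingers": 1,"tx": -0.0667,"ty": 0.1515,"tz": 0.1652,"ax": -0.11,"ay": 0,"az": 0},
])

```text
time_s: 2.62
tcp_pos: [0.271, -0.4494, 0.2944]
ee_rot: [[0.004, -0.604, 0.797], [-0.003, 0.797, 0.604], [-1.0, -0.004, 0.001]]
wrist_force: [-0.5, -0.4, 0.2]
gripper_width: 0.712
```

Request:
play_rows([
  {"fingers": 1,"tx": -0.0667,"ty": 0.0867,"tz": 0.2066,"ax": -0.11,"ay": 0,"az": 0},
  {"fingers": 1,"tx": -0.0667,"ty": 0.0867,"tz": 0.2066,"ax": -0.11,"ay": 0,"az": 0},
  {"fingers": 1,"tx": -0.0667,"ty": 0.0867,"tz": 0.2066,"ax": -0.11,"ay": 0,"az": 0},
  {"fingers": 1,"tx": -0.0667,"ty": 0.0867,"tz": 0.2066,"ax": -0.11,"ay": 0,"az": 0},
  {"fingers": 1,"tx": -0.0667,"ty": 0.0867,"tz": 0.2066,"ax": -0.11,"ay": 0,"az": 0},
])

```text
time_s: 3.03
tcp_pos: [0.3562, -0.3044, 0.3441]
ee_rot: [[0.005, -0.839, 0.545], [-0.002, 0.545, 0.839], [-1.0, -0.005, 0.001]]
wrist_force: [1.0, -0.2, -0.0]
gripper_width: 0.324
```

Request:
play_rows([
  {"fingers": 1,"tx": -0.0667,"ty": 0.0118,"tz": 0.2238,"ax": -0.11,"ay": 0,"az": 0},
  {"fingers": 1,"tx": -0.0667,"ty": 0.0118,"tz": 0.2238,"ax": -0.11,"ay": 0,"az": 0},
  {"fingers": 1,"tx": -0.0667,"ty": 0.0118,"tz": 0.2238,"ax": -0.11,"ay": 0,"az": 0},
  {"fingers": 1,"tx": -0.0667,"ty": 0.0118,"tz": 0.2238,"ax": -0.11,"ay": 0,"az": 0},
  {"fingers": 1,"tx": -0.0667,"ty": 0.0118,"tz": 0.2238,"ax": -0.11,"ay": 0,"az": 0},
])

```text
time_s: 3.45
tcp_pos: [0.4412, -0.159, 0.3933]
ee_rot: [[0.004, -0.973, 0.229], [-0.0, 0.229, 0.973], [-1.0, -0.004, 0.001]]
wrist_force: [-0.4, -1.2, 1.0]
gripper_width: 0.021
```

Request:
play_rows([
  {"fingers": 1,"tx": 0,"ty": -0.0645,"tz": 0.2146,"ax": -0.11,"ay": 0,"az": 0},
  {"fingers": 1,"tx": 0,"ty": -0.0645,"tz": 0.2146,"ax": -0.11,"ay": 0,"az": 0},
  {"fingers": 1,"tx": 0,"ty": -0.0645,"tz": 0.2146,"ax": -0.11,"ay": 0,"az": 0},
  {"fingers": 1,"tx": 0,"ty": -0.0645,"tz": 0.2146,"ax": -0.11,"ay": 0,"az": 0},
  {"fingers": 1,"tx": 0,"ty": -0.0645,"tz": 0.2146,"ax": -0.11,"ay": 0,"az": 0},
])

```text
time_s: 3.87
tcp_pos: [0.5257, -0.0125, 0.3896]
ee_rot: [[-0.002, -0.993, -0.114], [0.001, -0.114, 0.993], [-1.0, 0.002, 0.001]]
wrist_force: [0.0, -1.4, 0.3]
gripper_width: 0.007
```

Run:
```python
from h import *
np.set_printoptions(precision=4,suppress=True)
s=r.sense();print(s['time_s'],s['tcp_pos'],s['ee_rot'],s['joints'],s['wrist_force'])
w=wristcal(viewer.capture('wrist'),s);save(w,'w1.png');sc=viewer.capture('scene')
print(w['fx'],-np.array(w['R']).T@w['t'],w['mount'])
for X,n in [((.5956,-.0365,.299),'col'),((.5482,.0339,.248),'post'),((.511,-.0455,.238),'dial'),((.5221,-.148,.133),'handle')]: print(n,proj(w,X))
im=np.hstack([cv2.resize(w['image'],(480,360)),cv2.resize(sc['image'][0:400,150:470],(288,360))]);cv2.imwrite('pics/v4.png',im[:,:,::-1])
```

```text
3.8667 [ 0.5257 -0.0125  0.3896] [[-0.0017 -0.9934 -0.1144]
 [ 0.0006 -0.1144  0.9934]
 [-1.      0.0017  0.0008]] [ 16.2938   8.3309   2.5782  -0.0631 -84.3325  -9.7183] [ 0.0259 -1.3727  0.3278]
367.19388810429905 [ 0.5357 -0.0943  0.5329] [[ 0.0006 -0.2981  0.9545 -0.1433]
 [ 1.      0.0009 -0.0004 -0.0004]
 [-0.0007  0.9545  0.2981 -0.0822]
 [ 0.      0.      0.      1.    ]]
col [216.8703 203.6678]
post [286.6228 278.6418]
dial [342.2541 188.617 ]
handle [338.5477  67.658 ]
```

View pics/v4.png

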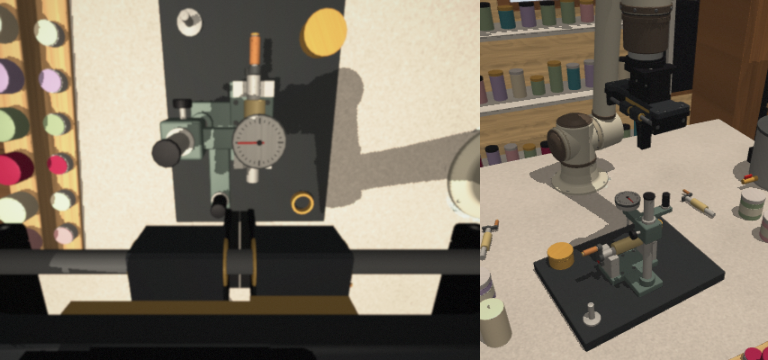

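The view confirms that the gripper's long side runs along the jaws. In the wrist view (full-size pixels) the column top is at (221,204), post top (292,271), dial (345,189) and handle (340,65).

```bash
cat > tgt.py <<'E'
# shift+turn from the present pose to a target, in play_rows units
from h import *
from scipy.spatial.transform import Rotation as Ro
def to(pos,yaw=None,s=None):
    s=s or r.sense();R=np.array(s['ee_rot']);d=R.T@(np.array(pos)-s['tcp_pos'])/.75
    y=np.array([-np.cos(yaw),-np.sin(yaw),0]);x=np.array([0,0,-1.]);T=np.stack([x,y,np.cross(x,y)],1)
    return np.round(d,4),np.round(Ro.from_matrix(R.T@T).as_rotvec()/np.pi,4)
E
python3 - <<'E'
from tgt import *
from scipy.optimize import least_squares
np.set_printoptions(precision=4,suppress=True)
s=r.sense();w=wristcal(viewer.capture('wrist'),s);sc=viewer.capture('scene');tp=viewer.capture('top')
L=dict(col=(85,0),han=(0,-103),dial=(0,0),post=(45,75))
obs=[(w,'col',(221,204)),(w,'han',(340,65)),(w,'dial',(345,189)),(w,'post',(292,271)),
(tp,'col',(328,190)),(tp,'han',(376,246)),(tp,'dial',(332,240)),(tp,'post',(294,220.4)),
(sc,'col',(338,217.5)),(sc,'han',(273,279)),(sc,'dial',(313.5,221)),(sc,'post',(357,216))]
def P(q,n):
    x,y,a,h=q;l=np.array(L[n])/1000;c,t=np.cos(a),np.sin(a)
    return [x+c*l[0]-t*l[1],y+t*l[0]+c*l[1],dict(col=.299,han=.133,dial=h,post=h+.01)[n]]
f=lambda q:np.concatenate([(proj(p,P(q,n))-uv)/p['fx'] for p,n,uv in obs])*500
o=least_squares(f,[.511,-.045,.107,.238],loss='soft_l1');q=o.x;print(q,np.degrees(q[2]));print(f(q).reshape(-1,2))
for n in L: print(n,P(q,n))
p=P(q,'post');print(to([p[0],p[1],p[2]+.019+.02],q[2]))
E
```

```text
[ 0.5065 -0.0495  0.1151  0.238 ] 6.593858061696602
[[-0.2501  0.8061]
 [-0.6151  3.9784]
 [-0.2136 -1.013 ]
 [-1.6556 10.4149]
 [ 1.9135  1.5598]
 [ 0.635   1.1048]
 [ 1.7329  0.4612]
 [ 1.1935  1.7036]
 [-3.2293 -2.2275]
 [-3.5944 -1.3858]
 [-2.2588  0.1876]
 [-2.9892  0.6556]]
col [np.float64(0.5909812325402726), np.float64(-0.039724927134643075), 0.299]
han [np.float64(0.5183710589812256), np.float64(-0.1518041968312514), 0.133]
dial [np.float64(0.5065435006709263), np.float64(-0.04948553350722009), np.float64(0.23795724218291303)]
post [np.float64(0.54263352956713), np.float64(0.030185727398273243), np.float64(0.24795724218291304)]
(array([ 0.1397, -0.0336,  0.0609]), array([-0.002 , -0.0001, -0.    ]))
```

Request:
play_rows([
  {"fingers": 1,"tx": 0.139,"ty": -0.034,"tz": 0.061,"ax": 0,"ay": 0,"az": 0},
  {"fingers": 1,"tx": 0.139,"ty": -0.034,"tz": 0.061,"ax": 0,"ay": 0,"az": 0},
  {"fingers": 1,"tx": 0.139,"ty": -0.034,"tz": 0.061,"ax": 0,"ay": 0,"az": 0},
  {"fingers": 1,"tx": 0.139,"ty": -0.034,"tz": 0.061,"ax": 0,"ay": 0,"az": 0},
  {"fingers": 1,"tx": 0.139,"ty": -0.034,"tz": 0.061,"ax": 0,"ay": 0,"az": 0},
])

```text
time_s: 4.53
tcp_pos: [0.5427, 0.0303, 0.2866]
ee_rot: [[-0.003, -0.994, -0.109], [-0.002, -0.109, 0.994], [-1.0, 0.003, -0.001]]
wrist_force: [-0.6, 0.8, 1.3]
gripper_width: 0.002
```

Run:
```python
from tgt import *
np.set_printoptions(precision=4,suppress=True)
s=r.sense();print(s['time_s'],s['tcp_pos'],s['wrist_force'])
w=wristcal(viewer.capture('wrist'),s);save(w,'w2.png');sc=viewer.capture('scene');save(sc,'s2.png')
a=cv2.resize(w['image'],(480,360));b=cv2.resize(sc['image'][150:290,270:390],(308,360),interpolation=cv2.INTER_CUBIC)
cv2.imwrite('pics/v5.png',np.hstack([a,b])[:,:,::-1])
tip=s['tcp_pos']+s['ee_rot']@np.array([.019,0,0]);print('tip px',proj(w,tip),proj(sc,tip),'post',proj(w,(.543,.03,.248)),proj(sc,(.543,.03,.248)))
```

```text
4.5333 [0.5427 0.0303 0.2866] [-0.622   0.8433  1.2898]
tip px [320.0237 298.7754] [354.7789 208.4358] post [319.1699 281.7603] [354.3502 216.6767]
```

View pics/v5.png

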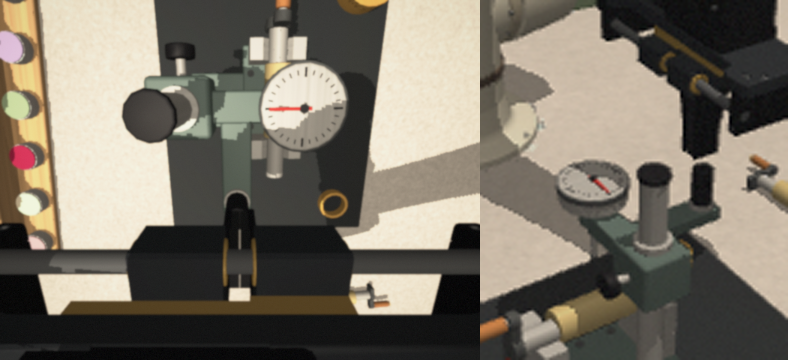

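Request:
play_rows([
  {"fingers": 1,"tx": 0.006,"ty": 0,"tz": 0,"ax": 0,"ay": 0,"az": 0},
  {"fingers": 1,"tx": 0.012,"ty": 0,"tz": 0,"ax": 0,"ay": 0,"az": 0},
  {"fingers": 1,"tx": 0.016,"ty": 0,"tz": 0,"ax": 0,"ay": 0,"az": 0},
  {"fingers": 1,"tx": 0.019,"ty": 0,"tz": 0,"ax": 0,"ay": 0,"az": 0},
  {"fingers": 1,"tx": 0.02,"ty": 0,"tz": 0,"ax": 0,"ay": 0,"az": 0},
])

```text
time_s: 5.05
tcp_pos: [0.5432, 0.0312, 0.2726]
ee_rot: [[0.0, -0.994, -0.11], [-0.0, -0.11, 0.994], [-1.0, -0.0, -0.0]]
wrist_force: [-2.2, -0.0, 3.2]
gripper_width: 0.005
```

Request:
play_rows([
  {"fingers": 1,"tx": 0.0027,"ty": 0,"tz": 0,"ax": 0,"ay": 0,"az": 0},
  {"fingers": 1,"tx": 0.0053,"ty": 0,"tz": 0,"ax": 0,"ay": 0,"az": 0},
  {"fingers": 1,"tx": 0.008,"ty": 0,"tz": 0,"ax": 0,"ay": 0,"az": 0},
  {"fingers": 1,"tx": 0.0107,"ty": 0,"tz": 0,"ax": 0,"ay": 0,"az": 0},
  {"fingers": 1,"tx": 0.0133,"ty": 0,"tz": 0,"ax": 0,"ay": 0,"az": 0},
])

```text
time_s: 5.47
tcp_pos: [0.5433, 0.0313, 0.2623]
ee_rot: [[-0.0, -0.994, -0.11], [-0.001, -0.11, 0.994], [-1.0, 0.0, -0.0]]
wrist_force: [-1.8, -2.0, 2.6]
gripper_width: 0.004
```

```bash
cat > needle.py <<'E'
from tgt import *
C=np.array(np.load('dial.npy')) if __import__('os').path.exists('dial.npy') else None
YAW=.112
def read(p,c,dbg=False,rad=.027):
    """needle angle in V frame; c = world centre of face, p picture with world calibration"""
    im=p['image'].astype(int);u0=proj(p,c)
    m=(im[:,:,0]>1.7*im[:,:,1])&(im[:,:,0]>1.7*im[:,:,2])&(im[:,:,0]>70)
    ys,xs=np.nonzero(m);o=ray(p,(0,0))[0]
    W=np.array([atz(p,(u,v),c[2])[:2] for u,v in zip(xs,ys) if np.hypot(u-u0[0],v-u0[1])<90])
    if len(W)<4: return None
    d=W-c[:2];k=np.hypot(*d.T)<rad;d=d[k]
    if len(d)<4: return None
    w=np.hypot(*d.T); far=d[w>.35*w.max()]; v=far.mean(0)
    return dict(a=float((-(np.arctan2(v[1],v[0])-YAW))%(2*np.pi)),n=len(d),reach=float(w.max()),centre_px=u0.round(1))
E
python3 - <<'E'
from needle import *
np.set_printoptions(precision=4,suppress=True)
s=r.sense();print(s['time_s'],s['tcp_pos'],s['wrist_force'])
# old view centre
R=s['ee_rot'];s0=dict(tcp_pos=np.array([.5427,.0303,.2866]),ee_rot=np.array(R))
w=wristcal(viewer.capture('wrist'),s);w0=dict(w);wristcal(w0,s0);w0['image']=cv2.imread('pics/w2.png')[:,:,::-1]
c=atz(w0,(406.5,144.5),.238);np.save('dial.npy',c);print('dial c',c,read(w0,c))
for dz in(0,-.005,-.01): print(dz,read(w,c+[0,0,dz]))
save(w,'w3.png')
E
```

```text
5.4667 [0.5433 0.0313 0.2623] [-1.7975 -1.9861  2.5796]
dial c [ 0.507  -0.0457  0.238 ] {'a': 6.2707681259944055, 'n': 187, 'reach': 0.024118257328422685, 'centre_px': array([406.5, 144.5])}
0 {'a': 0.022430682447212566, 'n': 217, 'reach': 0.025115342443993535, 'centre_px': array([420.5, 145.5])}
-0.005 {'a': 0.0062926432833571855, 'n': 217, 'reach': 0.024519401508846014, 'centre_px': array([417.7, 144.9])}
-0.01 {'a': 6.272245709864813, 'n': 217, 'reach': 0.023926221020165714, 'centre_px': array([414.9, 144.2])}
```

Request:
play_rows([
  {"fingers": 1,"tx": 0.002,"ty": 0,"tz": 0,"ax": 0,"ay": 0,"az": 0},
  {"fingers": 1,"tx": 0.0045,"ty": 0,"tz": 0,"ax": 0,"ay": 0,"az": 0},
  {"fingers": 1,"tx": 0.007,"ty": 0,"tz": 0,"ax": 0,"ay": 0,"az": 0},
  {"fingers": 1,"tx": 0.009,"ty": 0,"tz": 0,"ax": 0,"ay": 0,"az": 0},
  {"fingers": 1,"tx": 0.0107,"ty": 0,"tz": 0,"ax": 0,"ay": 0,"az": 0},
])

```text
time_s: 5.93
tcp_pos: [0.5434, 0.0315, 0.2542]
ee_rot: [[0.0, -0.994, -0.11], [-0.0, -0.11, 0.994], [-1.0, -0.0, -0.0]]
wrist_force: [-0.8, -1.2, 2.7]
gripper_width: 0.01
```

Run:
```python
from needle import *
np.set_printoptions(precision=4,suppress=True)
s=r.sense();print(s['time_s'],s['tcp_pos'],s['wrist_force'])
w=wristcal(viewer.capture('wrist'),s);save(w,'w4.png')
for dz in(-.005,-.01,-.015): print(dz,read(w,C+[0,0,dz]))
cv2.imwrite('pics/v6.png',w['image'][:330,150:600][:,:,::-1])
```

```text
5.9333 [0.5434 0.0315 0.2542] [-0.8138 -1.2023  2.6588]
-0.005 {'a': 0.031214255643028516, 'n': 217, 'reach': 0.025670847533408946, 'centre_px': array([422.9, 145.4])}
-0.01 {'a': 0.01483116712369384, 'n': 217, 'reach': 0.025076947107156522, 'centre_px': array([419.9, 144.7])}
-0.015 {'a': 6.280618025704801, 'n': 217, 'reach': 0.024485821547068506, 'centre_px': array([417.1, 144.1])}
```

View pics/v6.png

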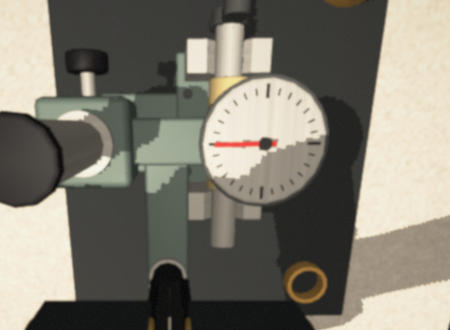

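Request:
play_rows([
  {"fingers": 1,"tx": 0.002,"ty": 0,"tz": 0,"ax": 0,"ay": 0,"az": 0},
  {"fingers": 1,"tx": 0.004,"ty": 0,"tz": 0,"ax": 0,"ay": 0,"az": 0},
  {"fingers": 1,"tx": 0.006,"ty": 0,"tz": 0,"ax": 0,"ay": 0,"az": 0},
  {"fingers": 1,"tx": 0.008,"ty": 0,"tz": 0,"ax": 0,"ay": 0,"az": 0},
  {"fingers": 1,"tx": 0.009,"ty": 0,"tz": 0,"ax": 0,"ay": 0,"az": 0},
])

```text
time_s: 6.4
tcp_pos: [0.5435, 0.0316, 0.2474]
ee_rot: [[0.0, -0.994, -0.11], [0.0, -0.11, 0.994], [-1.0, -0.0, 0.0]]
wrist_force: [-1.0, -1.4, 2.5]
gripper_width: 0.006
```

```bash
cat > rd.py <<'E'
from needle import *
import sys
np.set_printoptions(precision=4,suppress=True)
s=r.sense();print(s['time_s'],s['tcp_pos'],s['wrist_force'])
w=wristcal(viewer.capture('wrist'),s);save(w,'w_last.png')
c=C+[0,0,s['tcp_pos'][2]-.2728]; print(read(w,c))
E
python3 rd.py
```

```text
6.4 [0.5435 0.0316 0.2474] [-0.9877 -1.4035  2.5066]
{'a': 6.271452680749602, 'n': 213, 'reach': 0.024141177129648028, 'centre_px': array([415.3, 143.4])}
```

Request:
play_rows([
  {"fingers": 1,"tx": 0.002,"ty": 0,"tz": 0,"ax": 0,"ay": 0,"az": 0},
  {"fingers": 1,"tx": 0.004,"ty": 0,"tz": 0,"ax": 0,"ay": 0,"az": 0},
  {"fingers": 1,"tx": 0.006,"ty": 0,"tz": 0,"ax": 0,"ay": 0,"az": 0},
  {"fingers": 1,"tx": 0.008,"ty": 0,"tz": 0,"ax": 0,"ay": 0,"az": 0},
  {"fingers": 1,"tx": 0.009,"ty": 0,"tz": 0,"ax": 0,"ay": 0,"az": 0},
])

```text
time_s: 6.87
tcp_pos: [0.5435, 0.0316, 0.2407]
ee_rot: [[0.0, -0.994, -0.11], [0.0, -0.11, 0.994], [-1.0, -0.0, 0.0]]
wrist_force: [-0.4, -1.5, 2.8]
gripper_width: 0.005
```

```bash
python3 rd.py
```

```text
6.8667 [0.5435 0.0316 0.2407] [-0.3838 -1.4671  2.7584]
{'a': 6.281598898460637, 'n': 223, 'reach': 0.024172358621594607, 'centre_px': array([415.4, 143.4])}
```

Request:
play_rows([
  {"fingers": 1,"tx": 0.002,"ty": 0,"tz": 0,"ax": 0,"ay": 0,"az": 0},
  {"fingers": 1,"tx": 0.004,"ty": 0,"tz": 0,"ax": 0,"ay": 0,"az": 0},
  {"fingers": 1,"tx": 0.006,"ty": 0,"tz": 0,"ax": 0,"ay": 0,"az": 0},
  {"fingers": 1,"tx": 0.008,"ty": 0,"tz": 0,"ax": 0,"ay": 0,"az": 0},
  {"fingers": 1,"tx": 0.009,"ty": 0,"tz": 0,"ax": 0,"ay": 0,"az": 0},
])

```text
time_s: 7.33
tcp_pos: [0.5435, 0.0316, 0.2339]
ee_rot: [[0.0, -0.994, -0.11], [0.0, -0.11, 0.994], [-1.0, -0.0, 0.0]]
wrist_force: [-0.2, -1.2, 2.5]
gripper_width: 0.005
```

```bash
python3 rd.py
```

```text
7.3333 [0.5435 0.0316 0.2339] [-0.1884 -1.201   2.5421]
{'a': 6.273033212257424, 'n': 212, 'reach': 0.024156141757701196, 'centre_px': array([415.4, 143.4])}
```

Request:
play_rows([
  {"fingers": 1,"tx": 0.002,"ty": 0,"tz": 0,"ax": 0,"ay": 0,"az": 0},
  {"fingers": 1,"tx": 0.004,"ty": 0,"tz": 0,"ax": 0,"ay": 0,"az": 0},
  {"fingers": 1,"tx": 0.006,"ty": 0,"tz": 0,"ax": 0,"ay": 0,"az": 0},
  {"fingers": 1,"tx": 0.008,"ty": 0,"tz": 0,"ax": 0,"ay": 0,"az": 0},
  {"fingers": 1,"tx": 0.009,"ty": 0,"tz": 0,"ax": 0,"ay": 0,"az": 0},
])

```text
time_s: 7.8
tcp_pos: [0.5435, 0.0316, 0.2275]
ee_rot: [[0.001, -0.994, -0.11], [0.0, -0.11, 0.994], [-1.0, -0.001, 0.0]]
wrist_force: [-0.3, -0.0, 4.3]
gripper_width: 0.006
```

```bash
python3 rd.py
```

```text
7.8 [0.5435 0.0316 0.2275] [-0.2838 -0.0498  4.2745]
{'a': 1.8207530653602735, 'n': 253, 'reach': 0.023792972221892125, 'centre_px': array([415.5, 143.4])}
```

Request:
play_rows([
  {"fingers": 1,"tx": 0.001,"ty": 0,"tz": 0,"ax": 0,"ay": 0,"az": 0},
  {"fingers": 1,"tx": 0.002,"ty": 0,"tz": 0,"ax": 0,"ay": 0,"az": 0},
  {"fingers": 1,"tx": 0.003,"ty": 0,"tz": 0,"ax": 0,"ay": 0,"az": 0},
  {"fingers": 1,"tx": 0.0037,"ty": 0,"tz": 0,"ax": 0,"ay": 0,"az": 0},
  {"fingers": 1,"tx": 0.0037,"ty": 0,"tz": 0,"ax": 0,"ay": 0,"az": 0},
])

```text
time_s: 8.27
tcp_pos: [0.5435, 0.0316, 0.2246]
ee_rot: [[0.0, -0.994, -0.11], [0.0, -0.11, 0.994], [-1.0, -0.0, 0.0]]
wrist_force: [-0.4, 1.1, 3.4]
gripper_width: 0.011
```

```bash
python3 rd.py; python3 -c "
from h import *
im=cv2.imread('pics/w_last.png')[40:300,180:580];cv2.imwrite('pics/v7.png',cv2.resize(im,(600,390)))"
```

```text
8.2667 [0.5435 0.0316 0.2246] [-0.4484  1.128   3.4014]
{'a': 3.0871107875262243, 'n': 249, 'reach': 0.024239158564020223, 'centre_px': array([415.3, 143.5])}
```

View pics/v7.png

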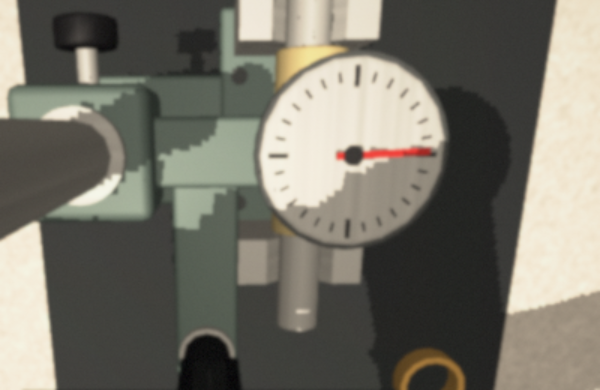

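Dial reads 3.09 rad (6.9 mm), which is about half the travel. Next I lift off and go above the crank handle.

Request:
play_rows([
  {"fingers": 1,"tx": -0.02,"ty": 0,"tz": 0,"ax": 0,"ay": 0,"az": 0},
  {"fingers": 1,"tx": -0.1,"ty": 0,"tz": 0,"ax": 0,"ay": 0,"az": 0},
  {"fingers": 1,"tx": -0.1,"ty": 0,"tz": 0,"ax": 0,"ay": 0,"az": 0},
])

```text
time_s: 8.57
tcp_pos: [0.5441, 0.0314, 0.302]
ee_rot: [[0.002, -0.994, -0.11], [-0.0, -0.11, 0.994], [-1.0, -0.002, -0.001]]
wrist_force: [0.6, -0.3, 1.6]
gripper_width: 0.005
```

Request:
play_rows([
  {"fingers": -0.3,"tx": 0,"ty": 0.0596,"tz": -0.2343,"ax": 0,"ay": 0,"az": 0},
  {"fingers": -0.3,"tx": 0,"ty": 0.0596,"tz": -0.2343,"ax": 0,"ay": 0,"az": 0},
  {"fingers": -0.3,"tx": 0,"ty": 0.0596,"tz": -0.2343,"ax": 0,"ay": 0,"az": 0},
  {"fingers": -0.3,"tx": 0,"ty": 0.0596,"tz": -0.2343,"ax": 0,"ay": 0,"az": 0},
  {"fingers": -0.3,"tx": 0,"ty": 0.0596,"tz": -0.2343,"ax": 0,"ay": 0,"az": 0},
])

```text
time_s: 8.98
tcp_pos: [0.5165, -0.1515, 0.2982]
ee_rot: [[-0.003, -0.994, -0.106], [0.0, -0.106, 0.994], [-1.0, 0.003, 0.0]]
wrist_force: [-0.2, 1.1, 0.5]
gripper_width: 0.297
```

Request:
play_rows([
  {"fingers": -0.3,"tx": 0.05,"ty": 0,"tz": 0,"ax": 0,"ay": 0,"az": 0},
  {"fingers": -0.3,"tx": 0.09,"ty": 0,"tz": 0,"ax": 0,"ay": 0,"az": 0},
  {"fingers": -0.3,"tx": 0.12,"ty": 0,"tz": 0,"ax": 0,"ay": 0,"az": 0},
  {"fingers": -0.3,"tx": 0.12,"ty": 0,"tz": 0,"ax": 0,"ay": 0,"az": 0},
  {"fingers": -0.3,"tx": 0.12,"ty": 0,"tz": 0,"ax": 0,"ay": 0,"az": 0},
])

```text
time_s: 9.4
tcp_pos: [0.5174, -0.1482, 0.2082]
ee_rot: [[-0.004, -0.994, -0.11], [-0.0, -0.11, 0.994], [-1.0, 0.004, 0.0]]
wrist_force: [0.3, 0.3, 0.7]
gripper_width: 0.626
```

```bash
cat > rd2.py <<'E'
from needle import *
np.set_printoptions(precision=4,suppress=True)
s=r.sense();print(s['time_s'],s['tcp_pos'],s['wrist_force'],s['moment'],'w',s['gripper_width'])
w=wristcal(viewer.capture('wrist'),s);save(w,'w_last.png')
c=C+[0,0,-.0482]; print(read(w,c))
E
python3 rd2.py
python3 - <<'E'
from h import *
s=r.sense();w=wristcal(viewer.capture('wrist'),s)
print(proj(w,s['tcp_pos']),proj(w,(.5185,-.148,.133)),proj(w,(.507,-.0457,.105)))
save(w,'v8.png')
E
```

```text
9.4 [ 0.5174 -0.1482  0.2082] [0.2778 0.3387 0.6812] [-0.0073  0.0418 -0.052 ] w 0.6258291973918337
None
[320.09190604 318.59961346] [320.08363671 257.5834136 ] [319.99258114 366.61105091]
```

View pics/v8.png

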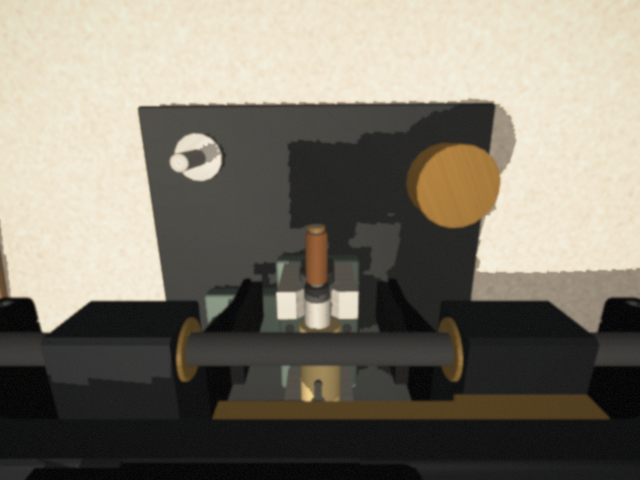

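Wrist view: handle spans (316,228)–(317,287), V-blocks are centred at x≈317.5, and the fingers at 319. So the handle is about 2 mm towards +x of the jaw centre. I'll shift, descend and grip.

Request:
play_rows([
  {"fingers": 0,"tx": 0.03,"ty": -0.0024,"tz": 0,"ax": 0,"ay": 0,"az": 0},
  {"fingers": 0,"tx": 0.06,"ty": -0.0024,"tz": 0,"ax": 0,"ay": 0,"az": 0},
  {"fingers": 0,"tx": 0.085,"ty": -0.0024,"tz": 0,"ax": 0,"ay": 0,"az": 0},
  {"fingers": 0,"tx": 0.098,"ty": -0.0024,"tz": 0,"ax": 0,"ay": 0,"az": 0},
  {"fingers": 0.3,"tx": 0.098,"ty": -0.0024,"tz": 0,"ax": 0,"ay": 0,"az": 0},
])

```text
time_s: 9.92
tcp_pos: [0.5197, -0.1476, 0.1353]
ee_rot: [[-0.002, -0.994, -0.11], [0.0, -0.11, 0.994], [-1.0, 0.002, 0.0]]
wrist_force: [-0.7, 0.1, 0.4]
gripper_width: 0.482
```

```bash
cat > rs.py <<'E'
from needle import *
np.set_printoptions(precision=4,suppress=True)
def scread(q=True,shift=None):
    sc=viewer.capture('scene');save(sc,'s_last.png');p=dict(sc);p['R']=np.array(p['R']);p['t']=np.array(p['t'])
    du=np.array([313.5,221])-proj(p,C); p['cx']+=du[0];p['cy']+=du[1]
    return read(p,C+[0,0,-.0482]),p
def top_read():
    p=dict(viewer.capture('top'));save(p,'t_last.png')
    du=np.array([332,240])-proj(p,C); p['cx']+=du[0];p['cy']+=du[1]
    return read(p,C+[0,0,-.0482]),p
if __name__=='__main__':
    s=r.sense();print(s['time_s'],s['tcp_pos'],s['wrist_force'],s['moment'],'w',s['gripper_width']*87)
    print(scread()[0])
E
python3 rs.py
python3 - <<'E'
from rs import *
a,p=top_read();print(a);u=p and proj(p,C+[0,0,-.0482])
s=cv2.imread('pics/s_last.png')[190:310,240:400];t=p['image'][170:290,250:410][:,:,::-1]
cv2.imwrite('pics/v9.png',np.hstack([cv2.resize(s,(400,300),interpolation=2),cv2.resize(t,(400,300),interpolation=2)]));print(u)
E
```

```text
9.9167 [ 0.5197 -0.1476  0.1353] [-0.6613  0.113   0.4366] [0.0185 0.1359 0.0333] w 41.972611096778735
{'a': 3.3085498792697425, 'n': 7, 'reach': 0.02395015492787038, 'centre_px': array([313.7, 239.9])}
{'a': 3.0110903847819293, 'n': 11, 'reach': 0.019665758913263224, 'centre_px': array([331.2, 245.5])}
[331.1515 245.5401]
```

View pics/v9.png

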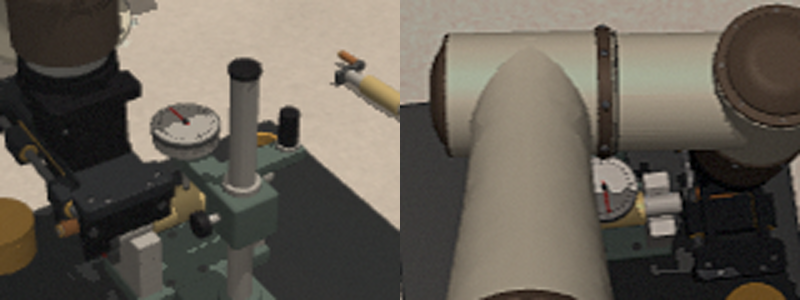

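The scene view shows the dial face clear of the gripper, hub at about (314,239), with the needle reading about 3.1–3.3. The top view shows it too, partly hidden by the arm. Now I grip.

Request:
play_rows([
  {"fingers": 0.55,"tx": 0,"ty": 0,"tz": 0,"ax": 0,"ay": 0,"az": 0},
  {"fingers": 0.6,"tx": 0,"ty": 0,"tz": 0,"ax": 0,"ay": 0,"az": 0},
  {"fingers": 0.62,"tx": 0,"ty": 0,"tz": 0,"ax": 0,"ay": 0,"az": 0},
  {"fingers": 0.65,"tx": 0,"ty": 0,"tz": 0,"ax": 0,"ay": 0,"az": 0},
  {"fingers": 0.68,"tx": 0,"ty": 0,"tz": 0,"ax": 0,"ay": 0,"az": 0},
])

```text
time_s: 10.43
tcp_pos: [0.5202, -0.1479, 0.1366]
ee_rot: [[0.001, -0.994, -0.11], [-0.0, -0.11, 0.994], [-1.0, -0.001, -0.0]]
wrist_force: [-0.8, -0.6, -0.5]
gripper_width: 0.178
```

Request:
play_rows([
  {"fingers": 0.7,"tx": 0,"ty": 0,"tz": 0,"ax": 0,"ay": 0,"az": 0},
  {"fingers": 0.72,"tx": 0,"ty": 0,"tz": 0,"ax": 0,"ay": 0,"az": 0},
  {"fingers": 0.74,"tx": 0,"ty": 0,"tz": 0,"ax": 0,"ay": 0,"az": 0},
  {"fingers": 0.76,"tx": 0,"ty": 0,"tz": 0,"ax": 0,"ay": 0,"az": 0},
  {"fingers": 0.78,"tx": 0,"ty": 0,"tz": 0,"ax": 0,"ay": 0,"az": 0},
])

```text
time_s: 10.85
tcp_pos: [0.5205, -0.1478, 0.1364]
ee_rot: [[0.001, -0.994, -0.11], [-0.0, -0.11, 0.994], [-1.0, -0.001, -0.0]]
wrist_force: [0.8, -0.0, 1.4]
gripper_width: 0.15
```

```bash
python3 - <<'E'
s=open('needle.py').read()
i=s.index("    m=(im");j=s.index("    return dict(a")
s=s[:i]+'''    red=np.clip(im[:,:,0]-im[:,:,1:].max(2)-25,0,None)
    ys,xs=np.nonzero(red)
    k=np.hypot(xs-u0[0],ys-u0[1])<90;xs,ys=xs[k],ys[k]
    if len(xs)<3: return None
    d=np.array([atz(p,(u,v),c[2])[:2] for u,v in zip(xs,ys)])-c[:2];g=red[ys,xs]
    w=np.hypot(*d.T);k=(w<rad)&(w>.005);d,w,g=d[k],w[k],g[k]
    if len(d)<3: return None
    v=(d*g[:,None]).sum(0)
'''+s[j:]
open('needle.py','w').write(s)
t=open('rs.py').read().replace("[313.5,221]","[313.8,220]")
t=t.replace("    print(scread()[0])","    a=scread()[0];b=top_read()[0];print('scene',a and (round(a['a'],3),a['n']),'top',b and (round(b['a'],3),b['n']))")
open('rs.py','w').write(t)
E
python3 rs.py
```

```text
10.85 [ 0.5205 -0.1478  0.1364] [ 0.8304 -0.0312  1.4435] [ 0.1095 -0.1851  0.067 ] w 13.06246340198163
scene (3.173, 11) top (3.001, 16)
```

Request:
play_rows([
  {"fingers": 0.9,"tx": 0.0001,"ty": 0.0033,"tz": 0,"ax": 0,"ay": 0,"az": 0},
  {"fingers": 0.9,"tx": 0.0006,"ty": 0.0065,"tz": 0,"ax": 0,"ay": 0,"az": 0},
  {"fingers": 0.9,"tx": 0.0013,"ty": 0.0097,"tz": 0,"ax": 0,"ay": 0,"az": 0},
  {"fingers": 0.9,"tx": 0.0023,"ty": 0.0128,"tz": 0,"ax": 0,"ay": 0,"az": 0},
  {"fingers": 0.9,"tx": 0.0035,"ty": 0.0158,"tz": 0,"ax": 0,"ay": 0,"az": 0},
])

```text
time_s: 11.37
tcp_pos: [0.5079, -0.1492, 0.1334]
ee_rot: [[-0.0, -0.994, -0.11], [0.0, -0.11, 0.994], [-1.0, 0.0, 0.0]]
wrist_force: [1.8, -0.0, 1.0]
gripper_width: 0.15
```

```bash
python3 rs.py
```

```text
11.3667 [ 0.5079 -0.1492  0.1334] [ 1.82   -0.0221  0.9923] [ 0.0413 -0.4313 -0.0146] w 13.051900115239746
scene (2.816, 17) top (2.417, 17)
```

Request:
play_rows([
  {"fingers": 0.9,"tx": 0.0015,"ty": 0.0029,"tz": 0,"ax": 0,"ay": 0,"az": 0},
  {"fingers": 0.9,"tx": 0.0033,"ty": 0.0056,"tz": 0,"ax": 0,"ay": 0,"az": 0},
  {"fingers": 0.9,"tx": 0.0052,"ty": 0.0082,"tz": 0,"ax": 0,"ay": 0,"az": 0},
  {"fingers": 0.9,"tx": 0.0074,"ty": 0.0106,"tz": 0,"ax": 0,"ay": 0,"az": 0},
  {"fingers": 0.9,"tx": 0.0098,"ty": 0.0128,"tz": 0,"ax": 0,"ay": 0,"az": 0},
])

```text
time_s: 11.88
tcp_pos: [0.4988, -0.1502, 0.126]
ee_rot: [[0.001, -0.994, -0.11], [0.0, -0.11, 0.994], [-1.0, -0.001, -0.0]]
wrist_force: [2.7, 0.4, 0.0]
gripper_width: 0.152
```

```bash
python3 rs.py
```

```text
11.8833 [ 0.4988 -0.1502  0.126 ] [2.7419 0.3582 0.0135] [ 0.0584 -0.5687  0.0483] w 13.253314557745433
scene (2.402, 11) top (1.965, 11)
```

Request:
play_rows([
  {"fingers": 0.9,"tx": 0.0026,"ty": 0.002,"tz": 0,"ax": 0,"ay": 0,"az": 0},
  {"fingers": 0.9,"tx": 0.0053,"ty": 0.0037,"tz": 0,"ax": 0,"ay": 0,"az": 0},
  {"fingers": 0.9,"tx": 0.0082,"ty": 0.0052,"tz": 0,"ax": 0,"ay": 0,"az": 0},
  {"fingers": 0.9,"tx": 0.0112,"ty": 0.0065,"tz": 0,"ax": 0,"ay": 0,"az": 0},
  {"fingers": 0.9,"tx": 0.0143,"ty": 0.0075,"tz": 0,"ax": 0,"ay": 0,"az": 0},
])

```text
time_s: 12.4
tcp_pos: [0.4935, -0.1508, 0.1154]
ee_rot: [[0.001, -0.994, -0.11], [-0.0, -0.11, 0.994], [-1.0, -0.001, -0.0]]
wrist_force: [2.2, 0.8, 0.8]
gripper_width: 0.152
```

```bash
python3 rs.py
```

```text
12.4 [ 0.4935 -0.1508  0.1154] [2.1727 0.8206 0.8007] [ 0.1286 -0.7811  0.0477] w 13.262155128246052
scene (2.056, 16) top None
```

Request:
play_rows([
  {"fingers": 0.9,"tx": 0.0032,"ty": 0.0003,"tz": 0,"ax": 0,"ay": 0,"az": 0},
  {"fingers": 0.9,"tx": 0.0064,"ty": 0.0004,"tz": 0,"ax": 0,"ay": 0,"az": 0},
  {"fingers": 0.9,"tx": 0.0097,"ty": 0.0003,"tz": 0,"ax": 0,"ay": 0,"az": 0},
  {"fingers": 0.9,"tx": 0.0129,"ty": 0.0001,"tz": 0,"ax": 0,"ay": 0,"az": 0},
  {"fingers": 0.9,"tx": 0.0161,"ty": -0.0003,"tz": 0,"ax": 0,"ay": 0,"az": 0},
])

```text
time_s: 12.92
tcp_pos: [0.4932, -0.1508, 0.1032]
ee_rot: [[-0.0, -0.994, -0.11], [-0.0, -0.11, 0.994], [-1.0, 0.0, -0.0]]
wrist_force: [2.2, -0.5, 1.8]
gripper_width: 0.151
```

```bash
python3 rs.py
```

```text
12.9167 [ 0.4932 -0.1508  0.1032] [ 2.1518 -0.4681  1.7778] [ 0.0971 -0.3889  0.0459] w 13.103630950728377
scene (1.712, 14) top None
```

Request:
play_rows([
  {"fingers": 0.9,"tx": 0.0032,"ty": -0.0011,"tz": 0,"ax": 0,"ay": 0,"az": 0},
  {"fingers": 0.9,"tx": 0.0063,"ty": -0.0022,"tz": 0,"ax": 0,"ay": 0,"az": 0},
  {"fingers": 0.9,"tx": 0.0093,"ty": -0.0034,"tz": 0,"ax": 0,"ay": 0,"az": 0},
  {"fingers": 0.9,"tx": 0.0122,"ty": -0.0049,"tz": 0,"ax": 0,"ay": 0,"az": 0},
  {"fingers": 0.9,"tx": 0.0149,"ty": -0.0067,"tz": 0,"ax": 0,"ay": 0,"az": 0},
])

```text
time_s: 13.43
tcp_pos: [0.4981, -0.1503, 0.0918]
ee_rot: [[-0.001, -0.994, -0.11], [0.0, -0.11, 0.994], [-1.0, 0.001, 0.0]]
wrist_force: [0.5, 1.2, 2.2]
gripper_width: 0.146
```

```bash
python3 rs.py
```

```text
13.4333 [ 0.4981 -0.1503  0.0918] [0.4616 1.2434 2.1507] [0.0633 0.0665 0.0204] w 12.73891445464277
scene (1.53, 13) top None
```

Request:
play_rows([
  {"fingers": 0.9,"tx": 0.0026,"ty": -0.002,"tz": 0,"ax": 0,"ay": 0,"az": 0},
  {"fingers": 0.9,"tx": 0.005,"ty": -0.0042,"tz": 0,"ax": 0,"ay": 0,"az": 0},
  {"fingers": 0.9,"tx": 0.0072,"ty": -0.0066,"tz": 0,"ax": 0,"ay": 0,"az": 0},
  {"fingers": 0.9,"tx": 0.0092,"ty": -0.0092,"tz": 0,"ax": 0,"ay": 0,"az": 0},
  {"fingers": 0.9,"tx": 0.0109,"ty": -0.0119,"tz": 0,"ax": 0,"ay": 0,"az": 0},
])

```text
time_s: 13.95
tcp_pos: [0.5071, -0.1493, 0.0838]
ee_rot: [[-0.001, -0.994, -0.11], [0.0, -0.11, 0.994], [-1.0, 0.001, 0.0]]
wrist_force: [-0.7, -0.1, 3.6]
gripper_width: 0.15
```

```bash
python3 rs.py
```

```text
13.95 [ 0.5071 -0.1493  0.0838] [-0.7121 -0.1481  3.6203] [0.073  0.2661 0.0727] w 13.016120932410814
scene (1.606, 13) top None
```

Request:
play_rows([
  {"fingers": 0.9,"tx": 0.0012,"ty": -0.0029,"tz": 0,"ax": 0,"ay": 0,"az": 0},
  {"fingers": 0.9,"tx": 0.0022,"ty": -0.0059,"tz": 0,"ax": 0,"ay": 0,"az": 0},
  {"fingers": 0.9,"tx": 0.0031,"ty": -0.009,"tz": 0,"ax": 0,"ay": 0,"az": 0},
  {"fingers": 0.9,"tx": 0.0038,"ty": -0.0122,"tz": 0,"ax": 0,"ay": 0,"az": 0},
  {"fingers": 0.9,"tx": 0.0042,"ty": -0.0154,"tz": 0,"ax": 0,"ay": 0,"az": 0},
])

```text
time_s: 14.47
tcp_pos: [0.5183, -0.1479, 0.0805]
ee_rot: [[-0.002, -0.994, -0.11], [0.0, -0.11, 0.994], [-1.0, 0.002, 0.0]]
wrist_force: [-2.5, 0.4, 2.5]
gripper_width: 0.151
```

```bash
python3 rs.py
```

```text
14.4667 [ 0.5183 -0.1479  0.0805] [-2.452   0.3553  2.4517] [-0.0075  0.7801  0.0908] w 13.148837550561646
scene (1.83, 14) top (1.396, 14)
```

Request:
play_rows([
  {"fingers": 0.9,"tx": 0.0001,"ty": -0.0033,"tz": 0,"ax": 0,"ay": 0,"az": 0},
  {"fingers": 0.9,"tx": 0,"ty": -0.0065,"tz": 0,"ax": 0,"ay": 0,"az": 0},
  {"fingers": 0.9,"tx": -0.0004,"ty": -0.0097,"tz": 0,"ax": 0,"ay": 0,"az": 0},
  {"fingers": 0.9,"tx": -0.0011,"ty": -0.0129,"tz": 0,"ax": 0,"ay": 0,"az": 0},
  {"fingers": 0.9,"tx": -0.0021,"ty": -0.016,"tz": 0,"ax": 0,"ay": 0,"az": 0},
])

```text
time_s: 14.98
tcp_pos: [0.5304, -0.1466, 0.0822]
ee_rot: [[-0.001, -0.994, -0.11], [0.0, -0.11, 0.994], [-1.0, 0.001, 0.0]]
wrist_force: [-2.5, 0.0, 1.1]
gripper_width: 0.145
```

```bash
python3 rs.py
```

```text
14.9833 [ 0.5304 -0.1466  0.0822] [-2.473   0.0475  1.0983] [0.0033 0.9102 0.0708] w 12.651749048799385
scene (2.201, 15) top (1.773, 13)
```

Request:
play_rows([
  {"fingers": 0.9,"tx": -0.0014,"ty": -0.0029,"tz": 0,"ax": 0,"ay": 0,"az": 0},
  {"fingers": 0.9,"tx": -0.003,"ty": -0.0057,"tz": 0,"ax": 0,"ay": 0,"az": 0},
  {"fingers": 0.9,"tx": -0.0047,"ty": -0.0083,"tz": 0,"ax": 0,"ay": 0,"az": 0},
  {"fingers": 0.9,"tx": -0.0067,"ty": -0.0108,"tz": 0,"ax": 0,"ay": 0,"az": 0},
  {"fingers": 0.9,"tx": -0.0089,"ty": -0.0131,"tz": 0,"ax": 0,"ay": 0,"az": 0},
])

```text
time_s: 15.5
tcp_pos: [0.5407, -0.1455, 0.0891]
ee_rot: [[0.0, -0.994, -0.11], [0.0, -0.11, 0.994], [-1.0, -0.0, 0.0]]
wrist_force: [-0.7, 0.6, -2.0]
gripper_width: 0.148
```

```bash
python3 rs.py
```

```text
15.5 [ 0.5407 -0.1455  0.0891] [-0.7431  0.6042 -1.9612] [0.0471 0.4825 0.0506] w 12.877296534924952
scene (2.619, 16) top (2.272, 12)
```

Request:
play_rows([
  {"fingers": 0.9,"tx": -0.0024,"ty": -0.002,"tz": 0,"ax": 0,"ay": 0,"az": 0},
  {"fingers": 0.9,"tx": -0.005,"ty": -0.004,"tz": 0,"ax": 0,"ay": 0,"az": 0},
  {"fingers": 0.9,"tx": -0.0077,"ty": -0.0056,"tz": 0,"ax": 0,"ay": 0,"az": 0},
  {"fingers": 0.9,"tx": -0.0106,"ty": -0.0071,"tz": 0,"ax": 0,"ay": 0,"az": 0},
  {"fingers": 0.9,"tx": -0.0136,"ty": -0.0083,"tz": 0,"ax": 0,"ay": 0,"az": 0},
])

```text
time_s: 16.02
tcp_pos: [0.547, -0.1449, 0.0995]
ee_rot: [[0.001, -0.994, -0.11], [-0.0, -0.11, 0.994], [-1.0, -0.001, -0.0]]
wrist_force: [0.6, 0.2, -2.8]
gripper_width: 0.147
```

```bash
python3 rs.py
```

```text
16.0167 [ 0.547  -0.1449  0.0995] [ 0.5811  0.1863 -2.7884] [-0.0074  0.1401 -0.0047] w 12.76302706475992
scene (3.008, 10) top (2.818, 17)
```

Request:
play_rows([
  {"fingers": 0.9,"tx": -0.0031,"ty": -0.001,"tz": 0,"ax": 0,"ay": 0,"az": 0},
  {"fingers": 0.9,"tx": -0.0063,"ty": -0.0017,"tz": 0,"ax": 0,"ay": 0,"az": 0},
  {"fingers": 0.9,"tx": -0.0095,"ty": -0.0021,"tz": 0,"ax": 0,"ay": 0,"az": 0},
  {"fingers": 0.9,"tx": -0.0128,"ty": -0.0022,"tz": 0,"ax": 0,"ay": 0,"az": 0},
  {"fingers": 0.9,"tx": -0.016,"ty": -0.0021,"tz": 0,"ax": 0,"ay": 0,"az": 0},
])

```text
time_s: 16.53
tcp_pos: [0.5483, -0.1447, 0.1116]
ee_rot: [[0.0, -0.994, -0.11], [-0.0, -0.11, 0.994], [-1.0, -0.0, -0.0]]
wrist_force: [0.3, -1.0, -1.8]
gripper_width: 0.147
```

```bash
python3 rs.py
```

```text
16.5333 [ 0.5483 -0.1447  0.1116] [ 0.3123 -1.007  -1.7924] [-0.0064 -0.0092  0.01  ] w 12.7855686974553
scene (3.322, 9) top (3.293, 17)
```

Request:
play_rows([
  {"fingers": 0.9,"tx": -0.0032,"ty": 0.0004,"tz": 0,"ax": 0,"ay": 0,"az": 0},
  {"fingers": 0.9,"tx": -0.0064,"ty": 0.0011,"tz": 0,"ax": 0,"ay": 0,"az": 0},
  {"fingers": 0.9,"tx": -0.0095,"ty": 0.0021,"tz": 0,"ax": 0,"ay": 0,"az": 0},
  {"fingers": 0.9,"tx": -0.0125,"ty": 0.0034,"tz": 0,"ax": 0,"ay": 0,"az": 0},
  {"fingers": 0.9,"tx": -0.0154,"ty": 0.0049,"tz": 0,"ax": 0,"ay": 0,"az": 0},
])

```text
time_s: 17.05
tcp_pos: [0.5445, -0.1452, 0.123]
ee_rot: [[0.0, -0.994, -0.11], [-0.0, -0.11, 0.994], [-1.0, -0.0, -0.0]]
wrist_force: [0.7, -0.5, -2.7]
gripper_width: 0.151
```

```bash
python3 rs.py
python3 - <<'E'
import numpy as np
from scipy.optimize import least_squares
# tcp x,z ; scene reading ; top reading
D=np.array([[.5205,.1364,3.173,3.001],[.5079,.1334,2.816,2.417],[.4988,.126,2.402,1.965],[.4935,.1154,2.056,np.nan],[.4932,.1032,1.712,np.nan],[.4981,.0918,1.53,np.nan],[.5071,.0838,1.606,np.nan],[.5183,.0805,1.83,1.396],[.5304,.0822,2.201,1.773],[.5407,.0891,2.619,2.272],[.547,.0995,3.008,2.818],[.5483,.1116,3.322,3.293]])
c=least_squares(lambda q:np.hypot(D[:,0]-q[0],(D[:,1]-q[1]))-q[2],[.52,.108,.028]).x;print('circle',c)
th=np.unwrap(np.arctan2(-(D[:,0]-c[0]),D[:,1]-c[1]));th=np.where(th<-.5,th+2*np.pi,th);print(np.degrees(th).round(1))
for k in (2,3):
    m=~np.isnan(D[:,k])
    for free in (0,1):
        f=lambda q:q[0]+ (q[2] if free else 1.1225)*np.cos(th[m]-q[1])-D[m,k]
        o=least_squares(f,[2.6,np.radians(310),1.1]);print(k,free,o.x,np.degrees(o.x[1]),np.abs(o.fun).max())
E
```

```text
17.05 [ 0.5445 -0.1452  0.123 ] [ 0.7368 -0.4982 -2.7006] [-0.0113  0.0326  0.0446] w 13.135090310709655
scene (3.49, 9) top (3.538, 12)
circle [0.52054759 0.10841089 0.02795622]
[1.000e-01 2.680e+01 5.100e+01 7.550e+01 1.008e+02 1.265e+02 1.513e+02
 1.754e+02 2.006e+02 2.262e+02 2.514e+02 2.766e+02]
2 0 [2.57046872 5.46032646 1.1       ] 312.853660960365 0.15951224483017512
2 1 [2.54207693 5.4551067  0.97422736] 312.5545904896949 0.04391295639195247
3 0 [ 2.2120559  11.69631417  1.1       ] 670.1494377687906 0.1459267285990915
3 1 [2.19544646 5.40506816 1.2309621 ] 309.68759377785494 0.06673290264474474
```

Fits put the highest reading at about 312° (scene 312.5°, top 310°), and the roller is now at 301°. I'll finish the turn.

Request:
play_rows([
  {"fingers": 0.9,"tx": -0.0022,"ty": 0.0014,"tz": 0,"ax": 0,"ay": 0,"az": 0},
  {"fingers": 0.9,"tx": -0.0043,"ty": 0.0029,"tz": 0,"ax": 0,"ay": 0,"az": 0},
  {"fingers": 0.9,"tx": -0.0058,"ty": 0.0042,"tz": 0,"ax": 0,"ay": 0,"az": 0},
  {"fingers": 0.9,"tx": -0.0058,"ty": 0.0042,"tz": 0,"ax": 0,"ay": 0,"az": 0},
])

```text
time_s: 17.48
tcp_pos: [0.5411, -0.1455, 0.1274]
ee_rot: [[-0.0, -0.994, -0.11], [-0.0, -0.11, 0.994], [-1.0, 0.0, 0.0]]
wrist_force: [0.5, 0.8, -0.2]
gripper_width: 0.15
```

```bash
python3 rs.py; python3 -c "
from h import *
s=r.sense();x,y,z=s['tcp_pos'];print(np.degrees(np.arctan2(-(x-.52055),z-.10841))%360)"
```

```text
17.4833 [ 0.5411 -0.1455  0.1274] [ 0.5148  0.7778 -0.2131] [0.0844 0.2193 0.018 ] w 13.065425943734505
scene (3.513, 10) top (3.56, 13)
312.64522160275885
```

Request:
play_rows([
  {"fingers": 0.6,"tx": 0,"ty": 0,"tz": 0,"ax": 0,"ay": 0,"az": 0},
  {"fingers": 0.4,"tx": 0,"ty": 0,"tz": 0,"ax": 0,"ay": 0,"az": 0},
  {"fingers": 0.2,"tx": 0,"ty": 0,"tz": 0,"ax": 0,"ay": 0,"az": 0},
  {"fingers": 0.2,"tx": 0,"ty": 0,"tz": 0,"ax": 0,"ay": 0,"az": 0},
  {"fingers": 0.2,"tx": 0,"ty": 0,"tz": 0,"ax": 0,"ay": 0,"az": 0},
])

```text
time_s: 18.0
tcp_pos: [0.5415, -0.1455, 0.1273]
ee_rot: [[0.0, -0.994, -0.11], [-0.0, -0.11, 0.994], [-1.0, -0.0, -0.0]]
wrist_force: [-0.3, 0.4, -0.6]
gripper_width: 0.377
```

```bash
python3 rs.py
```

```text
18.0 [ 0.5415 -0.1455  0.1273] [-0.3471  0.3875 -0.5734] [0.073  0.0865 0.0544] w 32.7816143049041
scene (3.514, 10) top (3.557, 13)
```

Released, and the reading hasn't changed. I'll retreat upwards and outwards, then do a last check.

Request:
play_rows([
  {"fingers": 0.2,"tx": -0.02,"ty": 0,"tz": 0,"ax": 0,"ay": 0,"az": 0},
  {"fingers": 0.2,"tx": -0.06,"ty": 0,"tz": 0,"ax": 0,"ay": 0,"az": 0},
  {"fingers": 0.2,"tx": -0.11,"ty": 0,"tz": 0,"ax": 0,"ay": 0,"az": 0},
  {"fingers": 0.2,"tx": -0.16,"ty": 0,"tz": 0,"ax": 0,"ay": 0,"az": 0},
  {"fingers": 0.2,"tx": -0.21,"ty": 0,"tz": 0,"ax": 0,"ay": 0,"az": 0},
])

```text
time_s: 18.52
tcp_pos: [0.541, -0.1455, 0.2864]
ee_rot: [[-0.0, -0.994, -0.11], [-0.0, -0.11, 0.994], [-1.0, 0.0, -0.0]]
wrist_force: [1.9, -0.4, -0.9]
gripper_width: 0.403
```

Request:
play_rows([
  {"fingers": 0.2,"tx": -0.03,"ty": 0.15,"tz": -0.2,"ax": 0,"ay": 0,"az": 0},
  {"fingers": 0.2,"tx": -0.03,"ty": 0.15,"tz": -0.2,"ax": 0,"ay": 0,"az": 0},
  {"fingers": 0.2,"tx": -0.03,"ty": 0.15,"tz": -0.2,"ax": 0,"ay": 0,"az": 0},
  {"fingers": 0.2,"tx": -0.03,"ty": 0.15,"tz": -0.2,"ax": 0,"ay": 0,"az": 0},
  {"fingers": 0.2,"tx": -0.03,"ty": 0.15,"tz": -0.2,"ax": 0,"ay": 0,"az": 0},
])

```text
time_s: 18.93
tcp_pos: [0.444, -0.3095, 0.3081]
ee_rot: [[0.001, -0.994, -0.108], [-0.001, -0.108, 0.994], [-1.0, -0.001, -0.001]]
wrist_force: [-0.2, -0.5, -0.1]
gripper_width: 0.406
```

```bash
python3 rs.py; python3 -c "
from h import *
s=cv2.imread('pics/s_last.png')[190:340,220:420];t=cv2.imread('pics/t_last.png')[170:320,240:440]
cv2.imwrite('pics/v10.png',np.hstack([cv2.resize(s,(400,300),interpolation=2),cv2.resize(t,(400,300),interpolation=2)]))"
```

```text
18.9333 [ 0.444  -0.3095  0.3081] [-0.2009 -0.5461 -0.0815] [0.051  0.0107 0.0228] w 35.320315274592666
scene (3.517, 10) top (3.546, 18)
```

View pics/v10.png

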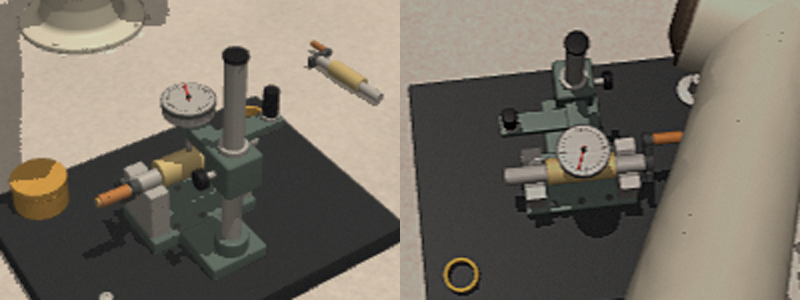

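The roller lies in both Vs, the indicator is on the barrel and the arm is clear. The needle is at about 3.53 rad.

```bash
python3 -c "
from h import *
print(job.finish_job())"
```

```text
the job is handed in; nothing more can be done
None
```

The roller is at rest in both Vs with its high side under the plunger, and the indicator is still on it. I handed the job in at about 19 s of the 64 s.

- **Setting the indicator:** I pushed the head down by its post until the dial read 3.09 rad. That is 6.9 mm, about half the plunger's travel.
- **Turning the roller:** I gripped the crank handle and turned it about 313° in one direction, with a few newtons at the wrist. The reading fell to its lowest at about 130° (roughly 1.5 rad on the scene camera), then climbed.
- **Finding the high side:** I stopped where fits to the dial readings put the highest one. The scene camera gave 312.5° and the top camera about 310°. I did not turn past the peak to confirm it, so the position rests on the fits and on symmetry with the readings taken on the way down.

**Last checks:** the needle read 3.51–3.56 rad, about 7.9 mm, before and after I let go, so the roller did not shift. In the final pictures the arm is clear and the tin and brass collar look undisturbed. The candles and part of the wick pin fell outside those crops, so I did not re-check them. The two cameras disagreed on the dial by up to about 0.45 rad near the low readings, but agreed within 0.05 rad at the end.

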